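# Set out the paint-mixing table: each supply on its own marked plate

### The arm

A 6-joint arm with a two-finger parallel gripper is mounted at the origin on the work surface. World frame = base frame: x ahead of the robot, y to its left, z up, the work surface at z = 0. Lengths are in m, angles in rad, forces in N, time in s.
With the tool pointing down it reaches from about 0.25 to 0.725 m from the base axis. Payload 4 kg.
Tool frame: the origin (TCP) lies on the centre line of the jaws, within the pads' length; the fingertips stand 14 mm ahead of it and the grasp point (between the pads) lies 5 mm behind it; z points along the fingers, x is the direction in which the jaws open and shut, and the axes are right-handed (so a half turn about z gives the same grasp; the last joint's range is limited). The gripper opens to 85 mm and grips with 20 to 120 N. Pads are 22 mm wide; open, the fingers measure 114 mm over their backs; the gripper's body (76 mm by 85 mm) begins 54 mm behind the grasp point. The pads swing forward as they close: fully open they stand 13 mm farther back than shut.
Start: joints at [1.103, 0.241, 0.005, 1.335, 0, 1.571], TCP at [0.225, 0.446, 0.245] pointing down, gripper open.
Joint ranges: [-2.72, 2.72], [-1.05, 1.87], [-1.09, 1.28], [-1.99, 2.15], [-1.42, 1.44], [-3.14, 3.14]. Speed limits (rad/s): [2.79, 2.79, 3.14, 3.14, 3.14, 3.14].

### API

Orientations are given as a unit quaternion [x, y, z, w].
In Python, from workcell import bot gives the robot as it stands.
- The arm moves only by the tool play_rows, never from a script. Its argument "motion" is a list of rows, each an object with "fingers": the closure, from -1 (fully open) to 1 (shut), so that 0 is half open; "translation": the shift along the tool's x, y, z in cm, a list of three; "roll": the turn about the tool's z in degrees. A call has 1 to 20 rows; each row is the pose to reach, as a shift and turn from the pose commanded when the call began, along the tool's axes at that moment; what a row does not reach only later rows make up. A row lasts 1/12 s, in which the tool goes at most 41.7 mm and 7.16 degrees, less where a joint would pass 70% of its speed; a pose out of reach is approached as far as the arm can. A call with a gripper value outside its range is refused whole. The fingers move at their own pace and stop on an object; the grip force is fixed at half the most. Time passes only in rows, so rows that repeat a pose let the fingers close. It gives the time, the measured TCP pose, the force and the opening at its end, in the units of the state.
- bot.get_obs(): the state, without advancing time (a new reading comes with each control period).
- bot.camera(name): name is "scene" or "top" or "wrist"; returns a dict with "pixels" (384x512x3 uint8, red, green, blue), "intrinsics" (3x3 intrinsics, pixels), "world_to_cam" (4x4, takes a point from world to camera coordinates). Camera axes: x right, y down, z forward; pixel columns grow to the right and rows downward; lengths in m; the calibration is good to about 2 mm. A picture is of the moment at which its call begins. There is no depth.
- bot.job_done(): hands the job in, once; it reports no verdict.
The state is a dict: "clock": time; "joint_pos": joint angles; "joint_vel": joint speeds; "tau": joint torques, N m; "eef_pos": TCP position; "tool_rot": TCP orientation; "ft_force": force on the tool from outside, world axes, zero at the start; "ft_torque": the same for the moment, N m; "grip_width": finger opening in m.
Only numpy, scipy, OpenCV 4.12 (cv2) and the standard library are available. Lean on these libraries where they do the work, as an engineer would, in place of code of your own. Each camera call takes 0.05 s, during which the arm holds its last target. There are 200 camera calls.

### The job

Set out the paint table: put the tint bottle, the small jar, the thinner tin and the roll of masking tape each in the middle of the plywood plate marked for it. The dark mark on a plate is the shape and size of the thing's foot (turn the tin so that it lines up with its rectangle), and the tape lies flat over the peg. Never lay or tip over the bottle, jar or tin, and leave the standing stencil brush and the stack of cups where they are.

Things in the scene. Friction and masses are not known exactly. Their poses are not given: they have to be found in the camera images.
- bottle: Round black plastic tint bottle with a white paper label and a narrow grey nozzle, standing upright: body 56 mm in diameter and straight-sided up to 85 mm, shoulder to 100 mm, nozzle (26 mm wide, then 12 mm) up to 125 mm. About 250 g. Origin at the centre of its underside, z up along it.
- jar: Small white straight-sided round jar with a black lid, standing upright: 36 mm in diameter, 46 mm high. About 80 g. Origin at the centre of its underside, z up along it.
- tin: Rectangular bare-metal thinner tin with a paper label, standing upright: 70 mm long (its x axis) by 40 mm wide (its y axis), body 95 mm high, with a black screw cap (22 mm wide, up to 107 mm) 18 mm off centre towards its +x end. About 300 g. Origin at the centre of its underside, z up.
- tape: Part-used roll of cream masking tape lying flat: a stiff ring 62 mm in outer diameter, 42 mm in inner diameter, 25 mm high. About 60 g. Origin at the centre of its underside, z up along its hole.
- plate_bottle: Square light plywood plate fixed to the table, 96 x 96 mm and 6 mm thick, with a plain dark disc 60 mm in diameter painted at its centre (the larger plain disc). Origin at the centre of its underside, on the table top; z up; x and y along its edges.
- plate_jar: Square light plywood plate fixed to the table, 96 x 96 mm and 6 mm thick, with a plain dark disc 40 mm in diameter painted at its centre (the small disc). Origin at the centre of its underside, on the table top; z up; x and y along its edges.
- plate_tin: Square light plywood plate fixed to the table, 96 x 96 mm and 6 mm thick, with a dark rectangle painted at its centre, 74 mm long (along the plate's x axis) by 44 mm wide (along its y axis). Origin at the centre of its underside, on the table top; z up; x and y along its edges.
- plate_tape: Square light plywood plate fixed to the table, 96 x 96 mm and 6 mm thick, with a dark disc 66 mm in diameter painted at its centre and a short round light-wood peg standing in the middle of it, 24 mm in diameter, its top 12 mm above the plate's upper face (18 mm above the table). Origin at the centre of its underside, on the table top; z up; x and y along its edges.
- stencil_brush: Bystander: a short round stencil brush standing on its bristles among the other things, 27 mm in diameter at the steel collar, wooden handle 18 mm in diameter, 90 mm high. Loose, about 50 g. Origin at the centre of its underside.
- cups: Bystander: a standing stack of clear plastic cups to the robot's right, 56 mm wide at the foot, 77 mm at the top, about 135 mm high. Loose, about 120 g. Origin at the centre of its underside.
Not all that is in view belongs to the job. There is more than one size of the plate_tape; the one meant has the size given above. Several things look just like the tape: the one meant starts farthest to the robot's right.

How it is judged:
At the end, for the whole second after the job is handed in: Bottle, jar and tin stand upright and the tape lies flat around the peg, each released and at rest on its own plate, centre within 12 mm of the plate's centre, tilted under 7 degrees; the tin's long side within 12 degrees of the rectangle's, either way round (horizontal distance between bottle and plate_bottle below 0.012 m and z of bottle in the frame of plate_bottle between 0.003 and 0.01 m and angle between each of bottle, jar, tin, tape's own z axis and vertical below 0.12 rad and linear speed of each of bottle, jar, tin, tape below 0.02 m/s and horizontal distance between jar and plate_jar below 0.012 m and z of jar in the frame of plate_jar between 0.003 and 0.01 m and horizontal distance between tin and plate_tin below 0.012 m and z of tin in the frame of plate_tin between 0.003 and 0.01 m and horizontal distance between tape and plate_tape below 0.012 m and z of tape in the frame of plate_tape between 0.003 and 0.01 m and angle between the x axis of tin and the x axis of plate_tin, either way round below 0.22 rad); the robot touches nothing.
It fails at once if the bottle is tipped over (more than about 35 degrees) (angle between bottle's own z axis and vertical above 0.6 rad).
It fails at once if the jar is tipped over (more than about 35 degrees) (angle between jar's own z axis and vertical above 0.6 rad).
It fails at once if the tin is tipped over (more than about 35 degrees) (angle between tin's own z axis and vertical above 0.6 rad).
It fails at once if the stencil brush is moved more than 30 mm or knocked over (distance of stencil_brush from where it was at the start of the episode above 0.03 m or angle between stencil_brush's own z axis and vertical above 0.5 rad).
It fails at once if the stack of cups is moved more than 30 mm or knocked over (distance of cups from where it was at the start of the episode above 0.03 m or angle between cups's own z axis and vertical above 0.5 rad).
It also fails if it takes over 109 s, if anything falls off the work surface, if the arm or the gripper's body presses on something with over 40 N, if the wrist force passes 120 N, or if a joint passes its speed limit or range.

## Working session

There is one attempt and no reset: what is moved stays moved. The work goes in short steps, Python scripts to look and compute and a tool call to move; the robot and the scene stay as the last step left them, time stands still between calls to the robot, and variables do not carry over. Pictures are saved under pics/ and viewed, about 12 in all and at most 16, crops included, and the job is handed in when it is done.

Besides the shell and the picture viewer there is one more tool, called after "Request:" by a JSON object that holds its "fn" and its "kwargs". play_rows: Moves the arm, as the interface text tells. Its arguments: {"type":"object","properties":{"motion":{"type":"array","items":{"type":"object","properties":{"fingers":{"type":"number"},"translation":{"type":"array","items":{"type":"number"}},"roll":{"type":"number"}}}}},"required":["motion"]}

```bash
mkdir -p pics
cat > h.py <<'E'
import numpy as np, cv2
from workcell import bot
def snap(n,f):
    c=bot.camera(n); cv2.imwrite('pics/'+f,c['pixels'][:,:,::-1]); np.savez('pics/'+f[:-4]+'.npz',**c); return c
def load(f): return np.load('pics/'+f+'.npz')
def ray(c,u,v,z):
    K=c['intrinsics'];T=c['world_to_cam'];R=T[:3,:3];t=T[:3,3]
    d=R.T@np.linalg.solve(K,[u,v,1.]);o=-R.T@t
    return o+d*(z-o[2])/d[2]
def proj(c,p):
    T=c['world_to_cam'];q=c['intrinsics']@(T[:3,:3]@np.array(p)+T[:3,3]);return q[:2]/q[2]
E
python3 - <<'E'
from h import *
for n in('top','scene'):
    c=snap(n,n+'0.png'); T=c['world_to_cam'];print(n,-T[:3,:3].T@T[:3,3])
i=cv2.imread('pics/top0.png');cv2.imwrite('pics/top0b.png',cv2.resize(i,(800,600),interpolation=cv2.INTER_CUBIC))
i=cv2.imread('pics/scene0.png');cv2.imwrite('pics/scene0b.png',cv2.resize(i,(800,600),interpolation=cv2.INTER_CUBIC))
print(bot.get_obs())
E
```

```text
top [ 0.35359097 -0.06463778  0.88969549]
scene [0.88737461 0.61951535 0.79246033]
{'clock': 0.1, 'joint_pos': array([1.10300098e+00, 2.41320104e-01, 3.88001570e-03, 1.33519890e+00,
       6.63997171e-06, 1.57078159e+00]), 'joint_vel': array([ 1.85656343e-03, -1.03505660e-03,  3.20716199e-03, -3.89893856e-06,
       -1.15581294e-03, -1.59004385e-04]), 'tau': array([-1.20454857e-03, -3.73138869e+01,  2.53010166e+01,  1.09061998e-02,
       -4.80432095e-05, -3.38313015e-06]), 'eef_pos': array([0.22521954, 0.44581098, 0.24451875]), 'tool_rot': array([ 8.51735055e-01,  5.23971895e-01, -7.86477369e-04,  4.79912708e-04]), 'ft_force': array([ 0.43925062,  0.06484451, -0.27159157]), 'ft_torque': array([-0.00672852, -0.03458075, -0.03733969]), 'grip_width': 0.08555810836822011}
```

View pics/top0b.png

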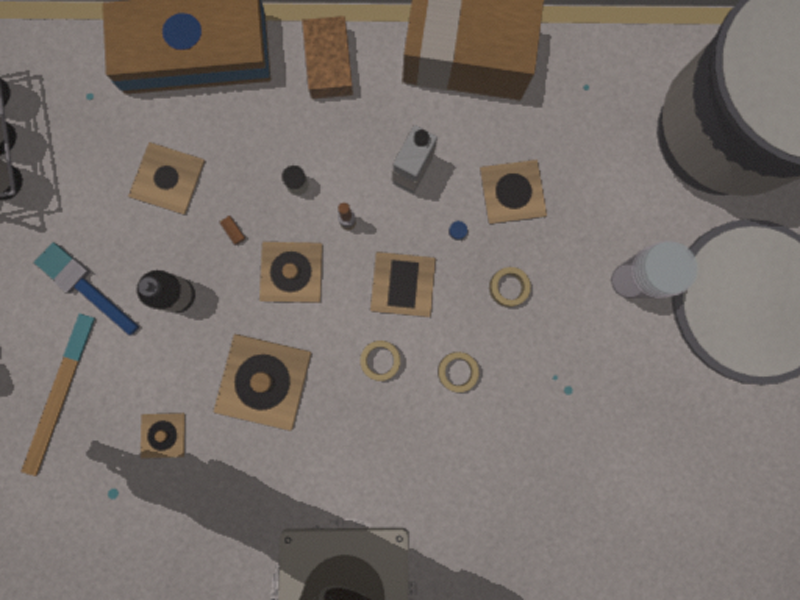

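View pics/scene0b.png

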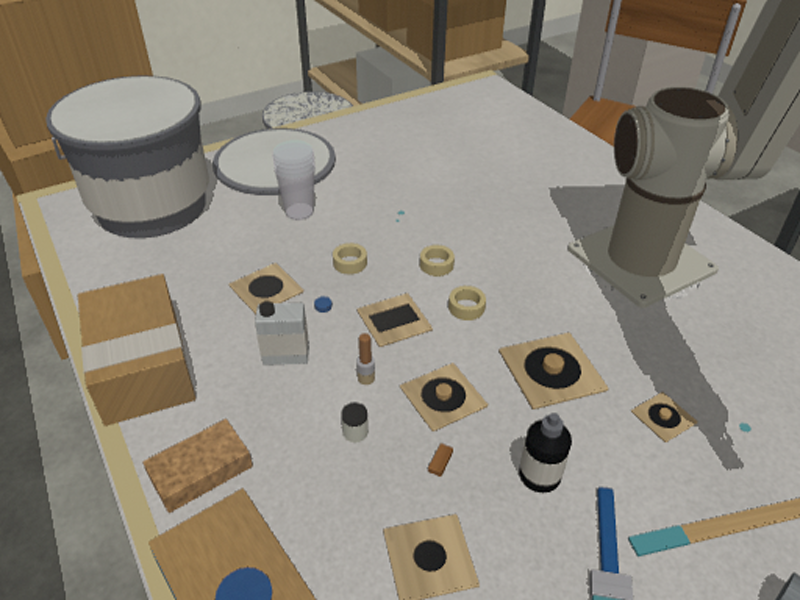

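Top view (800 px scale): jar plate (167,178), bottle plate (513,190), tin plate (403,284), and pegged plates at (291,271), (263,382) and (162,435), in three sizes. The bottle is at (165,290), the jar (293,180), the tin (415,158), the brush (346,215) and the cups (650,270). Of the rings, the rightmost is at (510,287).

```bash
cat > m.py <<'E'
from h import *
c=load('top0')
im=cv2.imread('pics/top0.png').astype(int);hsv=cv2.cvtColor(im.astype(np.uint8),cv2.COLOR_BGR2HSV)
def blob(mask,u,v,r):
    """component nearest (u,v) [800-scale] within radius r"""
    u/=1.5625;v/=1.5625
    m=np.zeros(mask.shape,np.uint8);cv2.circle(m,(int(u),int(v)),int(r/1.5625),255,-1)
    m&=(mask*255).astype(np.uint8)
    n,l,s,ce=cv2.connectedComponentsWithStats(m)
    k=1+np.argmax(s[1:,4]);return l==k,s[k],ce[k]
def pts(m,z):
    cs=max(cv2.findContours(m.astype(np.uint8),0,1)[0],key=cv2.contourArea)[:,0]
    return np.array([ray(c,*p,z)[:2] for p in cs.astype(float)])
V=hsv[:,:,2];S=hsv[:,:,1];H=hsv[:,:,0]
wood=(S>60)&(H<25)
if __name__=='__main__':
  for n,u,v,r in [('pjar',167,178,55),('pbot',513,190,50),('ptin',403,284,50),('pt1',291,271,48),('pt2',263,382,70),('pt3',162,435,35)]:
    m,s,ce=blob(wood,u,v,r);p=pts(m,.006);b=cv2.minAreaRect((p*1000).astype(np.float32))
    d,s2,ce2=blob(V<60,u,v,r*.7);q=pts(d,.006);e=cv2.minAreaRect((q*1000).astype(np.float32))
    f=lambda r:[np.round(x,1).tolist() for x in r]
    print(n,'plate',f(b),'mark',f(e))
  for n,u,v in [('ringR',510,287),('r2',459,372),('r3',380,360)]:
    m,s,ce=blob(wood,u,v,26);p=pts(m,.025);print(n,cv2.minEnclosingCircle((p*1000).astype(np.float32)),s[4])
  f=lambda u,v,z:np.round(ray(c,u/1.5625,v/1.5625,z)*1000,1)
  print('bottle tip',f(148,286,.125),'jar',f(293,175,.046),'brush',f(344,209,.09),'cap',f(421.5,137,.107),'cups top',f(669,269,.135),'foot',f(630,279,0))
  big=cv2.resize(cv2.imread('pics/top0.png')[70:215,70:300],None,fx=3.4,fy=3.4,interpolation=cv2.INTER_CUBIC)
  cv2.imwrite('pics/crop.png',np.clip(big*1.5,0,255).astype(np.uint8))
E
python3 m.py
```

```text
pjar plate [[642.3, 287.4], [96.4, 95.0], 72.1] mark [[643.2, 288.4], [34.1, 34.9], 66.2]
pbot plate [[621.1, -271.0], [94.7, 95.6], 7.7] mark [[622.2, -271.3], [54.1, 53.7], 43.7]
ptin plate [[469.8, -91.2], [95.3, 95.0], 84.1] mark [[470.5, -91.6], [40.1, 69.9], 84.2]
pt1 plate [[490.0, 86.0], [95.8, 94.7], 88.3] mark [[491.3, 85.7], [60.2, 59.2], 0.8]
pt2 plate [[317.9, 126.6], [124.2, 123.8], 76.6] mark [[318.0, 127.2], [81.4, 79.4], 1.0]
pt3 plate [[237.6, 277.1], [65.7, 63.9], 2.2] mark [[237.5, 277.0], [40.5, 39.6], 89.6]
ringR ((463.21783447265625, -257.1358642578125), 32.05923080444336) 313
r2 ((331.6340637207031, -174.64892578125), 30.95967674255371) 294
r3 ((349.8037414550781, -55.2143669128418), 30.42690658569336) 279
bottle tip [451.3 258.  125. ] jar [633.4  77.8  46. ] brush [568.1  -4.3  90. ] cap [ 670.4 -116.9  107. ] cups top [ 472.3 -453.1  135. ] foot [ 477.3 -458.1    0. ]
```

View pics/crop.png

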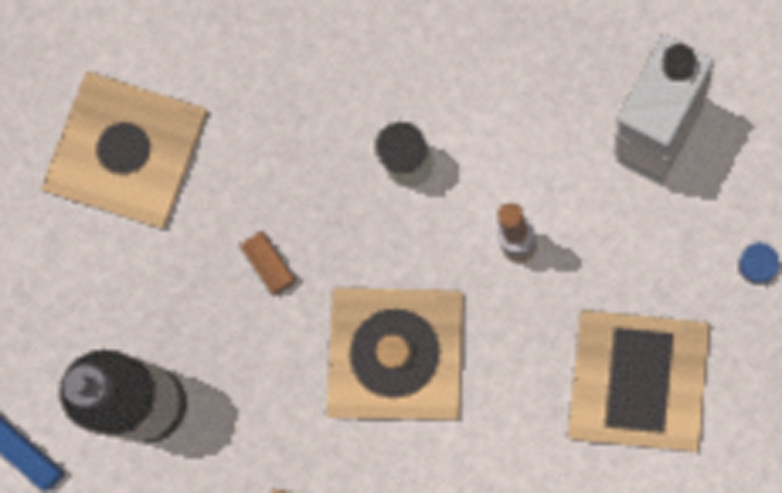

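```bash
cat >> h.py <<'E'
def go(x,y,z,yaw):
    """shift (cm, tool axes) and roll (deg) from the present pose; yaw = world angle of tool x, mod 180"""
    from scipy.spatial.transform import Rotation as Ro
    o=bot.get_obs();R=Ro.from_quat(o['tool_rot']).as_matrix()
    s=R.T@(np.array([x,y,z])/1000-o['eef_pos'])*100
    cur=np.degrees(np.arctan2(R[1,0],R[0,0]));r=-((yaw-cur+90)%180-90)
    print('now',np.round(o['eef_pos']*1000,1),'yaw %.1f'%cur,'q6 %.2f'%o['joint_pos'][5],'t %.1f'%o['clock'],'w %.1f'%(o['grip_width']*1e3),'-> shift',np.round(s,2),'roll %.1f'%r,'Z/cm: tool z +down')
def tri(c1,a,c2,b):
    A=[]
    for c,p in((c1,a),(c2,b)):
        P=c['intrinsics']@c['world_to_cam'][:3];A+=[p[0]*P[2]-P[0],p[1]*P[2]-P[1]]
    v=np.linalg.svd(np.array(A))[2][-1];return v[:3]/v[3]*1000
E
python3 - <<'E'
from h import *
c=load('top0');s=load('scene0')
f=lambda u,v:(u/3.4+70-.35,v/3.4+70-.35)
print([np.round(ray(c,*f(*p),.095)[:2]*1000,1) for p in((660,34),(714,58),(672,145),(618,120))])
print('cap',ray(c,*f(680,62),.107)*1e3,'jar',ray(c,*f(402,147),.046)*1e3,'tip',ray(c,*f(85,382),.125)*1e3)
g=lambda u,v:(u/1.5625,v/1.5625)
print(tri(c,f(85,382),s,g(554,420)),tri(c,f(402,147),s,g(354.5,408)),tri(c,f(680,62),s,g(267,309)))
go(451,258,190,30)
E
```

```text
[array([ 694.4, -104.1]), array([ 677.7, -140.5]), array([ 616.9, -111.6]), array([634.2, -75.4])]
cap [ 669.9371657  -116.66509804  107.        ] jar [631.23821731  76.89122557  46.        ] tip [453.55627844 258.20383278 125.        ]
[452.28089857 264.05437476 115.73673926] [629.18616125  76.78058095  49.88247085] [ 670.87968446 -115.75919721   99.56032198]
now [225.2 445.8 244.5] yaw 63.2 q6 1.57 t 0.1 w 85.6 -> shift [-6.57 28.62  5.46] roll 33.2 Z/cm: tool z +down
```

Request:
{"fn": "play_rows", "kwargs": {"motion": [{"fingers": -1,"translation": [-6.6,28.6,5.4],"roll": 33},{"fingers": -1,"translation": [-6.6,28.6,5.4],"roll": 33},{"fingers": -1,"translation": [-6.6,28.6,5.4],"roll": 33},{"fingers": -1,"translation": [-6.6,28.6,5.4],"roll": 33},{"fingers": -1,"translation": [-6.6,28.6,5.4],"roll": 33},{"fingers": -1,"translation": [-6.6,28.6,5.4],"roll": 33},{"fingers": -1,"translation": [-6.6,28.6,5.4],"roll": 33},{"fingers": -1,"translation": [-6.6,28.6,5.4],"roll": 33},{"fingers": -1,"translation": [-6.6,28.6,5.4],"roll": 33},{"fingers": -1,"translation": [-6.6,28.6,5.4],"roll": 33},{"fingers": -1,"translation": [-6.6,28.6,5.4],"roll": 33},{"fingers": -1,"translation": [-6.6,28.6,5.4],"roll": 33}]}}

```text
clock: 1.1
eef_pos: [0.45, 0.2596, 0.1916]
tool_rot: [0.965, 0.262, 0.0, -0.0]
ft_force: [-0.6, -0.7, -0.1]
grip_width: 0.0852
```

Run:
```python
from h import *
c=snap('wrist','w1.png');print(proj(c,[.452,.259,.125]),proj(c,[.452,.259,.0]),proj(c,bot.get_obs()['eef_pos']))
go(452,259,73,30)
```

```text
[259.85140742 212.73630591] [259.15061306 172.47704995] [257.62954773 259.26967488]
now [450.  259.7 191.7] yaw 30.3 q6 1.56 t 1.1 w 85.7 -> shift [ 0.13  0.16 11.87] roll 0.3 Z/cm: tool z +down
```

View pics/w1.png

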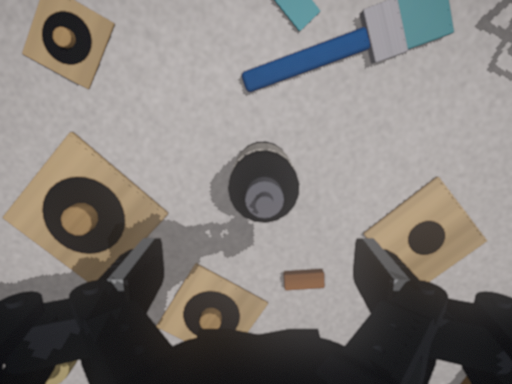

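The wrist view shows the bottle upright between the open fingers, nozzle tip at about (265,210) and shoulder disc centred near (264,187).

Run:
```python
from h import *
c=load('w1')
print(ray(c,265,210,.125)*1e3,ray(c,264,186,.085)*1e3)
```

```text
[453.92191908 262.29019396 125.        ] [451.09838829 267.23118339  85.        ]
```

Request:
{"fn": "play_rows", "kwargs": {"motion": [{"fingers": -1,"translation": [0.4,0,4],"roll": 0},{"fingers": -1,"translation": [0.4,0,7],"roll": 0},{"fingers": -1,"translation": [0.4,0,9],"roll": 0},{"fingers": -1,"translation": [0.4,0,10.5],"roll": 0},{"fingers": -1,"translation": [0.4,0,11.5],"roll": 0},{"fingers": -1,"translation": [0.4,0,11.9],"roll": 0},{"fingers": -1,"translation": [0.4,0,11.9],"roll": 0},{"fingers": 1,"translation": [0.4,0,11.9],"roll": 0},{"fingers": 1,"translation": [0.4,0,11.9],"roll": 0},{"fingers": 1,"translation": [0.4,0,11.9],"roll": 0},{"fingers": 1,"translation": [0.4,0,11.9],"roll": 0},{"fingers": 1,"translation": [0.4,0,11.9],"roll": 0},{"fingers": 1,"translation": [0.4,0,11.9],"roll": 0},{"fingers": 1,"translation": [0.4,0,11.9],"roll": 0},{"fingers": 1,"translation": [0.4,0,11.9],"roll": 0}]}}

```text
clock: 2.4
eef_pos: [0.4552, 0.2609, 0.0741]
tool_rot: [0.965, 0.26, 0.001, -0.001]
ft_force: [-1.0, -0.8, 5.2]
grip_width: 0.054
```

```bash
python3 -c "
from h import *
print(bot.get_obs()['ft_force']);go(622,-271,210,0)"
```

```text
[-1.045615   -0.83563821  5.22530778]
now [455.2 260.9  74.1] yaw 30.2 q6 1.56 t 2.4 w 54.0 -> shift [-12.29  54.36 -13.64] roll 30.2 Z/cm: tool z +down
```

Request:
{"fn": "play_rows", "kwargs": {"motion": [{"fingers": 1,"translation": [0,0,-0.5],"roll": 0},{"fingers": 1,"translation": [0,0,-2],"roll": 0},{"fingers": 1,"translation": [0,0,-4.5],"roll": 0},{"fingers": 1,"translation": [0,0,-7.5],"roll": 0},{"fingers": 1,"translation": [-0.5,1.5,-10.5],"roll": 0},{"fingers": 1,"translation": [-1,4,-13],"roll": 0},{"fingers": 1,"translation": [-1.6,7,-14],"roll": 4},{"fingers": 1,"translation": [-2.3,10.2,-14],"roll": 8},{"fingers": 1,"translation": [-3.1,13.7,-14],"roll": 12},{"fingers": 1,"translation": [-3.9,17.2,-14],"roll": 16},{"fingers": 1,"translation": [-4.7,20.7,-14],"roll": 20},{"fingers": 1,"translation": [-5.5,24.2,-14],"roll": 24},{"fingers": 1,"translation": [-6.3,27.7,-14],"roll": 27},{"fingers": 1,"translation": [-7.1,31.2,-14],"roll": 30},{"fingers": 1,"translation": [-7.8,34.7,-14],"roll": 30},{"fingers": 1,"translation": [-8.6,38.2,-14],"roll": 30},{"fingers": 1,"translation": [-9.4,41.5,-14],"roll": 30},{"fingers": 1,"translation": [-10,44,-14],"roll": 30},{"fingers": 1,"translation": [-10.3,45.5,-14],"roll": 30},{"fingers": 1,"translation": [-10.4,46,-14],"roll": 30}]}}

```text
clock: 4.07
eef_pos: [0.5959, -0.1926, 0.2117]
tool_rot: [1.0, -0.0, -0.0, 0.0]
ft_force: [-0.2, -0.3, -2.4]
grip_width: 0.0541
```

```bash
python3 -c "
from h import *
print(bot.get_obs()['ft_force']);go(622,-271,210,0)
c=snap('wrist','w2.png')"
```

```text
[-0.18228418 -0.31022098 -2.3976045 ]
now [ 595.9 -192.6  211.7] yaw -0.0 q6 1.26 t 4.1 w 54.1 -> shift [2.61 7.84 0.18] roll -0.0 Z/cm: tool z +down
```

View pics/w2.png

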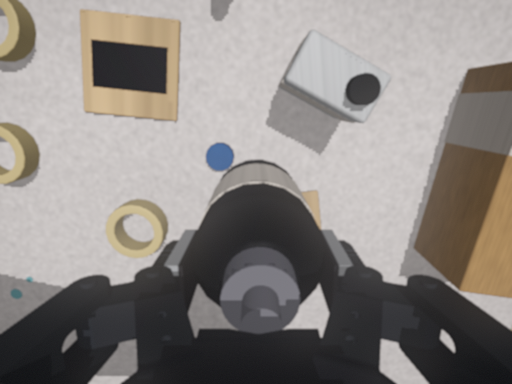

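The bottle is held upright, nozzle tip around (262,303). The wrist view also shows the tin, its plate and the target ring. I'll check the bottle's offset from the tool axis.

Run:
```python
from h import *
c=load('w2')
print(ray(c,262,303,.2117+.0509)*1e3, ray(c,262,272,.2117+.026)*1e3)
# refine plates/tin from here
f=lambda u,v,z:np.round(ray(c,u,v,z)[:2]*1e3,1)
print('tinplate corners',[f(*p,.006) for p in((82,10),(181,18),(176,121),(83,110))],'mark',f(130,67,.006))
print('ring',f(136,226,.025),'tin',[f(*p,.095) for p in((312,30),(389,76),(361,122),(286,80))],'cap',f(363,89,.107))
```

```text
[ 597.16210534 -179.29059082  262.6       ] [ 597.46583322 -183.93733318  237.7       ]
tinplate corners [array([429.6, -40.6]), array([522.7, -47.4]), array([ 511.5, -143.2]), array([ 417.3, -132.2])] mark [469.6 -91.1]
ring [ 466.5 -251.2] tin [array([633.8, -76. ]), array([ 691.2, -106.5]), array([ 673.6, -139.2]), array([ 616.3, -109.3])] cap [ 669.3 -116. ]
```

Run:
```python
from h import *
c=load('w2');T=c['world_to_cam'];print('cam',-T[:3,:3].T@T[:3,3]*1e3)
print(ray(c,258,160,.1377)*1e3)
for dy in(0,3,6,9):
  y=-.1926+dy/1e3
  print(dy,proj(c,[.5965,y,.2626]),proj(c,[.5965,y+.028,.1377]),proj(c,[.5965,y+.028,.2117+.011]))
i=c['pixels'][180:384,170:350,::-1];cv2.imwrite('pics/w2c.png',np.clip(cv2.resize(i,None,fx=3,fy=3,interpolation=cv2.INTER_CUBIC)*2.5,0,255)[:600].astype(np.uint8))
```

```text
cam [ 596.08422695 -125.97912644  339.13071968]
[ 595.96152889 -160.86425887  137.7       ]
0 [259.53224236 343.23021477] [258.83191301 165.72788035] [259.2403318  207.24738341]
3 [259.54963105 334.43255998] [258.83693641 161.13279388] [259.25138103 199.82350328]
6 [259.56732455 325.48068449] [258.84199876 156.50208396] [259.26257403 192.30302482]
9 [259.58533097 316.37049725] [258.8471005  151.83533472] [259.27391362 184.68405031]
```

View pics/w2c.png

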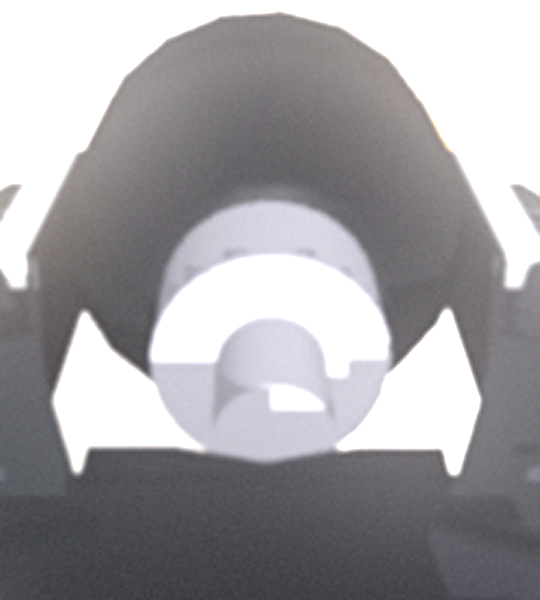

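Request:
{"fn": "play_rows", "kwargs": {"motion": [{"fingers": 1,"translation": [1,2.5,0],"roll": 0},{"fingers": 1,"translation": [2,5.5,0],"roll": 0},{"fingers": 1,"translation": [2.6,7.8,1],"roll": 0},{"fingers": 1,"translation": [2.6,8.2,3],"roll": 0},{"fingers": 1,"translation": [2.6,8.2,6],"roll": 0},{"fingers": 1,"translation": [2.6,8.2,9],"roll": 0},{"fingers": 1,"translation": [2.6,8.2,11],"roll": 0},{"fingers": 1,"translation": [2.6,8.2,12.2],"roll": 0},{"fingers": 1,"translation": [2.6,8.2,12.8],"roll": 0},{"fingers": 1,"translation": [2.6,8.2,13.1],"roll": 0},{"fingers": 1,"translation": [2.6,8.2,13.1],"roll": 0},{"fingers": 1,"translation": [2.6,8.2,13.1],"roll": 0}]}}

```text
clock: 5.12
eef_pos: [0.6232, -0.2712, 0.0828]
tool_rot: [1.0, 0.002, 0.001, 0.0]
ft_force: [-0.0, -0.7, -2.7]
grip_width: 0.054
```

Run:
```python
from h import *
print(bot.get_obs()['ft_force']);go(621.5,-275,80,0)
c=snap('top','top1.png');i=c['pixels'][60:200,270:420,::-1]
cv2.imwrite('pics/top1c.png',np.clip(cv2.resize(i,None,fx=4,fy=4,interpolation=cv2.INTER_CUBIC)*1.5,0,255).astype(np.uint8))
```

```text
[-0.04143174 -0.68513521 -2.70313618]
now [ 623.2 -271.2   82.8] yaw 0.2 q6 1.16 t 5.1 w 54.0 -> shift [-0.17  0.38  0.28] roll 0.2 Z/cm: tool z +down
```

Request:
{"fn": "play_rows", "kwargs": {"motion": [{"fingers": 1,"translation": [-0.1,0.3,0.1],"roll": 0},{"fingers": 1,"translation": [-0.1,0.35,0.25],"roll": 0},{"fingers": 1,"translation": [-0.1,0.35,0.25],"roll": 0},{"fingers": 1,"translation": [-0.1,0.35,0.25],"roll": 0},{"fingers": 1,"translation": [-0.1,0.35,0.25],"roll": 0}]}}

```text
clock: 5.58
eef_pos: [0.6219, -0.2756, 0.0802]
tool_rot: [1.0, 0.002, 0.001, 0.001]
ft_force: [-1.2, 0.5, 4.4]
grip_width: 0.0542
```

Run:
```python
from h import *
print(bot.get_obs()['ft_force']);go(621.5,-275,80,0)
```

```text
[-1.2482472   0.52787417  4.38894664]
now [ 621.9 -275.6   80.2] yaw 0.2 q6 1.15 t 5.6 w 54.2 -> shift [-0.04 -0.06  0.02] roll 0.2 Z/cm: tool z +down
```

Contact. Release and go up.

Request:
{"fn": "play_rows", "kwargs": {"motion": [{"fingers": -1,"translation": [0,0,0],"roll": 0},{"fingers": -1,"translation": [0,0,0],"roll": 0},{"fingers": -1,"translation": [0,0,0],"roll": 0},{"fingers": -1,"translation": [0,0,0],"roll": 0},{"fingers": -1,"translation": [0,0,0],"roll": 0},{"fingers": -1,"translation": [0,0,0],"roll": 0},{"fingers": -1,"translation": [0,0,0],"roll": 0},{"fingers": -1,"translation": [0,0,-1],"roll": 0},{"fingers": -1,"translation": [0,0,-3],"roll": 0},{"fingers": -1,"translation": [0,0,-6],"roll": 0},{"fingers": -1,"translation": [0,0,-9],"roll": 0},{"fingers": -1,"translation": [0,0,-12],"roll": 0},{"fingers": -1,"translation": [0,0,-14],"roll": 0},{"fingers": -1,"translation": [0,0,-14],"roll": 0},{"fingers": -1,"translation": [0,0,-14],"roll": 0}]}}

```text
clock: 6.83
eef_pos: [0.6222, -0.2753, 0.2217]
tool_rot: [1.0, 0.002, 0.002, 0.001]
ft_force: [0.4, -0.9, -0.5]
grip_width: 0.0852
```

Run:
```python
from h import *
go(466,-254,120,45)
c=snap('wrist','w3.png')
print([proj(c,p) for p in([.622,-.271,.131],[.622,-.271,.091],[.622,-.271,.006])])
```

```text
now [ 622.2 -275.3  221.7] yaw 0.2 q6 1.15 t 6.8 w 85.2 -> shift [-15.66  -2.21  10.09] roll -44.8 Z/cm: tool z +down
[array([257.09803688, 193.71476884]), array([257.01860015, 180.5602021 ]), array([256.90840967, 162.31287327])]
```

View pics/w3.png

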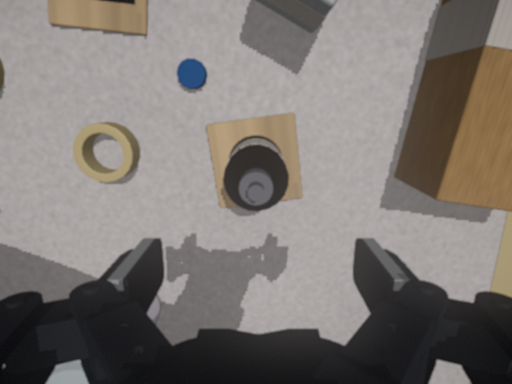

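Bottle tip at (256,193) matches the predicted (257,194), so it stands centred on its plate. The target ring is at about (104,151).

Run:
```python
from h import *
c=load('w3');im=c['pixels'][:,:,::-1].copy();hsv=cv2.cvtColor(im,cv2.COLOR_BGR2HSV)
m=((hsv[:,:,1]>60)&(hsv[:,:,0]<35)).astype(np.uint8);m[:,:68]=0;m[:,145:]=0;m[:115]=0;m[190:]=0
k=max(cv2.findContours(m,0,1)[0],key=cv2.contourArea)[:,0]
x,y,w,h=cv2.boundingRect(k);print(x,y,w,h)
# outer contour mixes top and base; report centre on mid plane
print([ray(c,x+w/2,y+h/2,z)[:2]*1e3 for z in(.0125,.025)])
go(465,-255,110,0)
```

```text
74 123 65 59
[array([ 461.89248992, -259.77586301]), array([ 467.81972241, -257.87368229])]
now [ 621.3 -274.9  219.5] yaw 0.2 q6 1.15 t 6.9 w 85.7 -> shift [-15.63  -2.05  10.93] roll 0.2 Z/cm: tool z +down
```

Request:
{"fn": "play_rows", "kwargs": {"motion": [{"fingers": -1,"translation": [-3,-0.3,1],"roll": 0},{"fingers": -1,"translation": [-7,-0.7,3],"roll": 0},{"fingers": -1,"translation": [-11,-1.1,6],"roll": 0},{"fingers": -1,"translation": [-14,-1.5,9],"roll": 0},{"fingers": -1,"translation": [-15.7,-1.7,11.5],"roll": 0},{"fingers": -1,"translation": [-15.7,-1.7,14],"roll": 0},{"fingers": -1,"translation": [-15.7,-1.7,17],"roll": 0},{"fingers": -1,"translation": [-15.7,-1.7,19],"roll": 0},{"fingers": -1,"translation": [-15.7,-1.7,20],"roll": 0},{"fingers": -1,"translation": [-15.7,-1.7,20.4],"roll": 0},{"fingers": -1,"translation": [-15.7,-1.7,20.4],"roll": 0},{"fingers": 1,"translation": [-15.7,-1.7,20.4],"roll": 0},{"fingers": 1,"translation": [-15.7,-1.7,20.4],"roll": 0},{"fingers": 1,"translation": [-15.7,-1.7,20.4],"roll": 0},{"fingers": 1,"translation": [-15.7,-1.7,20.4],"roll": 0},{"fingers": 1,"translation": [-15.7,-1.7,20.4],"roll": 0},{"fingers": 1,"translation": [-15.7,-1.7,20.4],"roll": 0},{"fingers": 1,"translation": [-15.7,-1.7,20.4],"roll": 0}]}}

```text
clock: 8.38
eef_pos: [0.4656, -0.2592, 0.0165]
tool_rot: [1.0, 0.002, 0.002, 0.001]
ft_force: [-0.2, -0.2, 5.7]
grip_width: 0.0592
```

Run:
```python
from h import *
print(bot.get_obs()['ft_force']);go(490.5,86,120,0)
```

```text
[-0.15115052 -0.19091488  5.72324019]
now [ 465.6 -259.2   16.5] yaw 0.2 q6 1.06 t 8.4 w 59.2 -> shift [  2.65 -34.49 -10.4 ] roll 0.2 Z/cm: tool z +down
```

Request:
{"fn": "play_rows", "kwargs": {"motion": [{"fingers": 1,"translation": [0,0,-1],"roll": 0},{"fingers": 1,"translation": [0,0,-3.5],"roll": 0},{"fingers": 1,"translation": [0,0,-6.5],"roll": 0},{"fingers": 1,"translation": [0,-1.5,-9.5],"roll": 0},{"fingers": 1,"translation": [0.2,-4,-12],"roll": 0},{"fingers": 1,"translation": [0.5,-7,-13],"roll": 0},{"fingers": 1,"translation": [0.8,-10.5,-13],"roll": 0},{"fingers": 1,"translation": [1.1,-14,-13],"roll": 0},{"fingers": 1,"translation": [1.4,-17.5,-13],"roll": 0},{"fingers": 1,"translation": [1.7,-21,-13],"roll": 0},{"fingers": 1,"translation": [1.9,-24.5,-13],"roll": 0},{"fingers": 1,"translation": [2.2,-28,-13],"roll": 0},{"fingers": 1,"translation": [2.4,-31,-12],"roll": 0},{"fingers": 1,"translation": [2.5,-33.3,-11],"roll": 0},{"fingers": 1,"translation": [2.6,-34.3,-10.4],"roll": 0},{"fingers": 1,"translation": [2.6,-34.5,-10.4],"roll": 0},{"fingers": 1,"translation": [2.6,-34.5,-10.4],"roll": 0},{"fingers": 1,"translation": [2.6,-34.5,-10.4],"roll": 0}]}}

```text
clock: 9.88
eef_pos: [0.4891, 0.0858, 0.1193]
tool_rot: [1.0, 0.001, 0.0, 0.0]
ft_force: [0.4, -0.6, -1.2]
grip_width: 0.0589
```

Run:
```python
from h import *
print(bot.get_obs()['ft_force']);go(490.5,86,24,0)
c=snap('wrist','w4.png')
e=bot.get_obs()['eef_pos'];z=e[2]-.0165
# predicted ring point nearest camera for various y offsets, top and bottom edges
for d in(-3,0,3): print(d,[np.round(proj(c,[e[0],e[1]+d/1e3+.031,z+h]),1) for h in(0,.025)],np.round(proj(c,[e[0],e[1]+d/1e3+.021,z+.025]),1))
```

```text
[ 0.44978017 -0.63291277 -1.2195308 ]
now [489.1  85.8 119.3] yaw 0.1 q6 1.74 t 9.9 w 58.9 -> shift [ 0.14 -0.03  9.53] roll 0.1 Z/cm: tool z +down
-3 [array([258.4, 189.3]), array([258.5, 205.8])] [258.4 229.5]
0 [array([258.4, 183.1]), array([258.5, 198.5])] [258.4 222.5]
3 [array([258.5, 176.8]), array([258.6, 191.1])] [258.5 215.4]
```

View pics/w4.png

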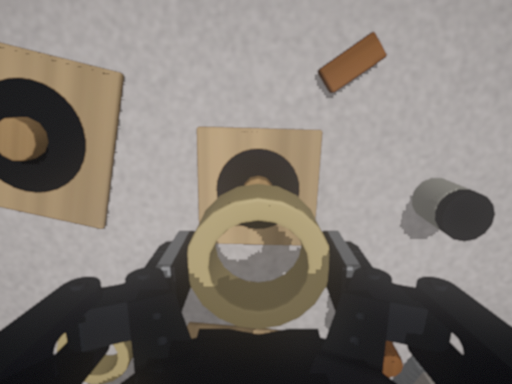

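The held ring's near edges at rows ~183, 198 and 223 match zero offset, and the plate (259,185) lies below as expected. Jar lid at (466,212).

Request:
{"fn": "play_rows", "kwargs": {"motion": [{"fingers": 1,"translation": [0.15,0,2],"roll": 0},{"fingers": 1,"translation": [0.15,0,4.5],"roll": 0},{"fingers": 1,"translation": [0.15,0,6.5],"roll": 0},{"fingers": 1,"translation": [0.15,0,8],"roll": 0},{"fingers": 1,"translation": [0.15,0,9],"roll": 0},{"fingers": 1,"translation": [0.15,0,9.6],"roll": 0},{"fingers": 1,"translation": [0.15,0,9.6],"roll": 0},{"fingers": 1,"translation": [0.15,0,9.6],"roll": 0}]}}

```text
clock: 10.6
eef_pos: [0.4913, 0.0861, 0.0236]
tool_rot: [1.0, 0.001, 0.001, -0.0]
ft_force: [-0.1, 0.9, -0.7]
grip_width: 0.0589
```

Run:
```python
from h import *
print(bot.get_obs()['ft_force']);go(490.5,86,23,0)
c=load('w4');print('jar',ray(c,466,212,.046)*1e3)
```

```text
[-0.05663864  0.85717638 -0.65162511]
now [491.3  86.1  23.6] yaw 0.1 q6 1.74 t 10.6 w 58.9 -> shift [-0.08  0.01  0.06] roll 0.1 Z/cm: tool z +down
jar [628.344233   82.8494194  46.       ]
```

Request:
{"fn": "play_rows", "kwargs": {"motion": [{"fingers": 1,"translation": [-0.05,0,0.1],"roll": 0},{"fingers": 1,"translation": [-0.05,0,0.1],"roll": 0},{"fingers": -1,"translation": [-0.05,0,0.1],"roll": 0},{"fingers": -1,"translation": [-0.05,0,0],"roll": 0},{"fingers": -1,"translation": [-0.05,0,0],"roll": 0},{"fingers": -1,"translation": [-0.05,0,0],"roll": 0},{"fingers": -1,"translation": [-0.05,0,0],"roll": 0},{"fingers": -1,"translation": [-0.05,0,0],"roll": 0},{"fingers": -1,"translation": [-0.05,0,-1],"roll": 0},{"fingers": -1,"translation": [-0.05,0,-4],"roll": 0},{"fingers": -1,"translation": [-0.05,0,-8],"roll": 0},{"fingers": -1,"translation": [-0.05,0,-12],"roll": 0},{"fingers": -1,"translation": [-0.05,0,-12],"roll": 0},{"fingers": -1,"translation": [-0.05,0,-12],"roll": 0}]}}

```text
clock: 11.77
eef_pos: [0.4924, 0.0871, 0.1465]
tool_rot: [1.0, 0.002, 0.004, -0.001]
ft_force: [-0.0, 0.7, -0.7]
grip_width: 0.0853
```

Run:
```python
from h import *
go(630,78.5,135,0)
c=snap('wrist','w5.png')
print([np.round(proj(c,[.4905+a,.086+b,.031])) for a,b in((0,.031),(0,-.031),(.031,0),(-.031,0))],proj(c,[.4905,.086,.018]),proj(c,[.630,.0785,.046]))
```

```text
now [492.4  87.1 146.5] yaw 0.2 q6 1.74 t 11.8 w 85.3 -> shift [13.75  0.91  1.26] roll 0.2 Z/cm: tool z +down
[array([254., 153.]), array([254., 228.]), array([293., 192.]), array([215., 192.])] [254.47965353 187.97607441] [437.8511043  207.27719877]
```

View pics/w5.png

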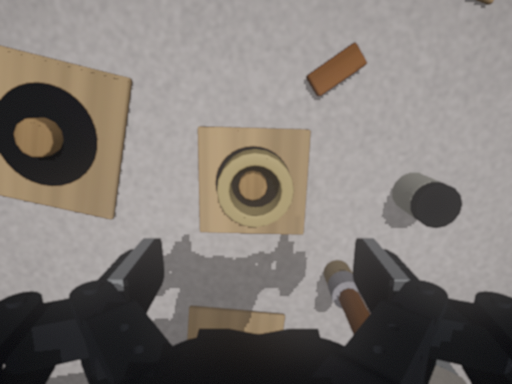

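The tape lies round the peg and matches the predicted outline (centre 254,190). The jar lid is at (435,202), which puts the jar at about (629,81) mm.

Request:
{"fn": "play_rows", "kwargs": {"motion": [{"fingers": -1,"translation": [3,0.1,0],"roll": 0},{"fingers": -1,"translation": [7,0.3,0],"roll": 0},{"fingers": -1,"translation": [11,0.5,0],"roll": 0},{"fingers": -1,"translation": [13.2,0.6,0.5],"roll": 0},{"fingers": -1,"translation": [13.7,0.6,2],"roll": 0},{"fingers": -1,"translation": [13.7,0.6,5],"roll": 0},{"fingers": -1,"translation": [13.7,0.6,8],"roll": 0},{"fingers": -1,"translation": [13.7,0.6,10.5],"roll": 0},{"fingers": -1,"translation": [13.7,0.6,12],"roll": 0},{"fingers": -1,"translation": [13.7,0.6,12.4],"roll": 0},{"fingers": -1,"translation": [13.7,0.6,12.4],"roll": 0},{"fingers": 1,"translation": [13.7,0.6,12.4],"roll": 0},{"fingers": 1,"translation": [13.7,0.6,12.4],"roll": 0},{"fingers": 1,"translation": [13.7,0.6,12.4],"roll": 0},{"fingers": 1,"translation": [13.7,0.6,12.4],"roll": 0},{"fingers": 1,"translation": [13.7,0.6,12.4],"roll": 0},{"fingers": 1,"translation": [13.7,0.6,12.4],"roll": 0},{"fingers": 1,"translation": [13.7,0.6,12.4],"roll": 0},{"fingers": 1,"translation": [13.7,0.6,12.4],"roll": 0},{"fingers": 1,"translation": [13.7,0.6,12.4],"roll": 0}]}}

```text
clock: 13.48
eef_pos: [0.6283, 0.0813, 0.0206]
tool_rot: [1.0, 0.002, 0.002, -0.0]
ft_force: [-0.2, 0.4, 6.6]
grip_width: 0.0347
```

Run:
```python
from h import *
print(bot.get_obs()['ft_force']);go(642.5,288,100,0)
```

```text
[-0.24681386  0.4260775   6.60456169]
now [628.3  81.3  20.6] yaw 0.2 q6 1.70 t 13.5 w 34.7 -> shift [  1.52 -20.66  -7.93] roll 0.2 Z/cm: tool z +down
```

Request:
{"fn": "play_rows", "kwargs": {"motion": [{"fingers": 1,"translation": [0,0,-1],"roll": 0},{"fingers": 1,"translation": [0,0,-3],"roll": 0},{"fingers": 1,"translation": [0,-0.5,-5.5],"roll": 0},{"fingers": 1,"translation": [0.1,-2,-7.5],"roll": 0},{"fingers": 1,"translation": [0.3,-4.5,-8],"roll": 0},{"fingers": 1,"translation": [0.6,-7.5,-8],"roll": 0},{"fingers": 1,"translation": [0.9,-10.8,-8],"roll": 0},{"fingers": 1,"translation": [1.1,-14,-8],"roll": 0},{"fingers": 1,"translation": [1.3,-17,-8],"roll": 0},{"fingers": 1,"translation": [1.4,-19.3,-8],"roll": 0},{"fingers": 1,"translation": [1.5,-20.4,-8],"roll": 0},{"fingers": 1,"translation": [1.5,-20.7,-8],"roll": 0},{"fingers": 1,"translation": [1.5,-20.7,-8],"roll": 0},{"fingers": 1,"translation": [1.5,-20.7,-8],"roll": 0}]}}

```text
clock: 14.65
eef_pos: [0.6411, 0.2867, 0.0986]
tool_rot: [1.0, 0.001, -0.0, 0.001]
ft_force: [0.1, -0.6, -0.8]
grip_width: 0.0345
```

Run:
```python
from h import *
print(bot.get_obs()['ft_force']);go(642.5,288,27,0)
c=snap('wrist','w6.png');e=bot.get_obs()['eef_pos'];z=e[2]-.0206
for d in(-3,0,3): print(d,np.round(proj(c,[e[0],e[1]+d/1e3+.018,z]),1),np.round(proj(c,[e[0],e[1]+d/1e3,z+.046]),1))
print([np.round(proj(c,[.6425+a,.288+b,.006])) for a,b in((.02,0),(-.02,0),(0,.02),(0,-.02))])
```

```text
[ 0.0871821  -0.60307225 -0.75199036]
now [641.1 286.7  98.6] yaw 0.1 q6 1.99 t 14.7 w 34.5 -> shift [ 0.15 -0.14  7.16] roll 0.1 Z/cm: tool z +down
-3 [258.2 212.8] [258.  300.7]
0 [258.3 207.1] [258.1 293.5]
3 [258.3 201.2] [258.1 286.2]
[array([288., 197.]), array([232., 197.]), array([260., 170.]), array([260., 223.])]
```

View pics/w6.png

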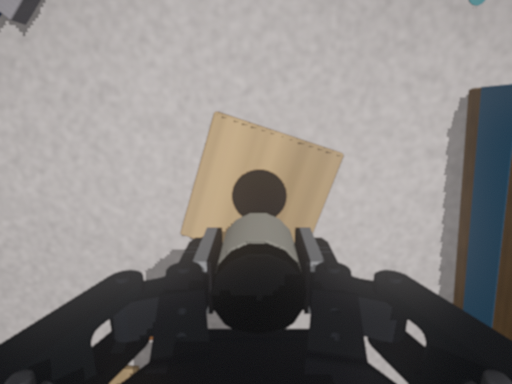

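The held jar lines up with predictions (base edge row ~212, lid centre ~290), and the disc spans 232 to 287 as predicted.

Request:
{"fn": "play_rows", "kwargs": {"motion": [{"fingers": 1,"translation": [0.1,-0.15,2],"roll": 0},{"fingers": 1,"translation": [0.15,-0.15,4],"roll": 0},{"fingers": 1,"translation": [0.15,-0.15,5.7],"roll": 0},{"fingers": 1,"translation": [0.15,-0.15,6.7],"roll": 0},{"fingers": 1,"translation": [0.15,-0.15,7.2],"roll": 0},{"fingers": 1,"translation": [0.15,-0.15,7.2],"roll": 0},{"fingers": 1,"translation": [0.15,-0.15,7.2],"roll": 0},{"fingers": 1,"translation": [0.15,-0.15,7.2],"roll": 0}]}}

```text
clock: 15.37
eef_pos: [0.6435, 0.2892, 0.0276]
tool_rot: [1.0, 0.001, 0.001, -0.0]
ft_force: [0.3, 0.4, 0.0]
grip_width: 0.0344
```

Run:
```python
from h import *
print(bot.get_obs()['ft_force']);go(642.5,288,27,0)
```

```text
[0.32514082 0.39990768 0.04807249]
now [643.5 289.2  27.6] yaw 0.1 q6 1.99 t 15.4 w 34.4 -> shift [-0.1   0.12  0.06] roll 0.1 Z/cm: tool z +down
```

Request:
{"fn": "play_rows", "kwargs": {"motion": [{"fingers": 1,"translation": [-0.05,0.05,0.1],"roll": 0},{"fingers": 1,"translation": [-0.05,0.05,0.1],"roll": 0},{"fingers": -1,"translation": [-0.05,0.05,0.1],"roll": 0},{"fingers": -1,"translation": [-0.05,0.05,0.1],"roll": 0},{"fingers": -1,"translation": [-0.05,0.05,0.1],"roll": 0},{"fingers": -1,"translation": [-0.05,0.05,0.1],"roll": 0},{"fingers": -1,"translation": [-0.05,0.05,0],"roll": 0},{"fingers": -1,"translation": [-0.05,0.05,-0.5],"roll": 0},{"fingers": -1,"translation": [-0.05,0.05,-2.5],"roll": 0},{"fingers": -1,"translation": [-0.05,0.05,-6],"roll": 0},{"fingers": -1,"translation": [-0.05,0.05,-10],"roll": 0},{"fingers": -1,"translation": [-0.05,0.05,-14],"roll": 0},{"fingers": -1,"translation": [-0.05,0.05,-16],"roll": 0},{"fingers": -1,"translation": [-0.05,0.05,-16],"roll": 0},{"fingers": -1,"translation": [-0.05,0.05,-16],"roll": 0}]}}

```text
clock: 16.62
eef_pos: [0.6434, 0.2897, 0.1898]
tool_rot: [1.0, 0.002, 0.002, -0.001]
ft_force: [0.5, -0.1, -1.3]
grip_width: 0.0852
```

Run:
```python
from h import *
go(655.5,-108,190,64)
c=snap('wrist','w7.png')
```

```text
now [643.4 289.7 189.8] yaw 0.2 q6 1.99 t 16.6 w 85.2 -> shift [ 1.07 39.78 -0.11] roll -63.8 Z/cm: tool z +down
```

Request:
{"fn": "play_rows", "kwargs": {"motion": [{"fingers": -1,"translation": [0.1,2,0],"roll": -4},{"fingers": -1,"translation": [0.2,5.5,0],"roll": -9},{"fingers": -1,"translation": [0.3,9.5,0],"roll": -15},{"fingers": -1,"translation": [0.4,13.5,0],"roll": -21},{"fingers": -1,"translation": [0.5,17.5,0],"roll": -27},{"fingers": -1,"translation": [0.6,21.5,0],"roll": -33},{"fingers": -1,"translation": [0.7,25.5,0],"roll": -39},{"fingers": -1,"translation": [0.8,29.5,0],"roll": -45},{"fingers": -1,"translation": [0.9,33.5,0],"roll": -51},{"fingers": -1,"translation": [1,37,0],"roll": -57},{"fingers": -1,"translation": [1.1,39.3,0],"roll": -62},{"fingers": -1,"translation": [1.1,39.8,0],"roll": -63.5},{"fingers": -1,"translation": [1.1,39.8,0],"roll": -63.5},{"fingers": -1,"translation": [1.1,39.8,0],"roll": -63.5},{"fingers": -1,"translation": [1.1,39.8,0],"roll": -63.5}]}}

```text
clock: 17.92
eef_pos: [0.654, -0.1078, 0.1853]
tool_rot: [0.849, 0.528, -0.001, -0.001]
ft_force: [-0.3, 0.0, 0.4]
grip_width: 0.0857
```

Run:
```python
from h import *
go(654.5,-108,60,63.5)
c=snap('wrist','w8.png')
a=np.radians(-26.5);R=np.array([[np.cos(a),-np.sin(a)],[np.sin(a),np.cos(a)]])
i=c['pixels'][:,:,::-1].copy()
P=[proj(c,[*(np.array([.6545,-.108])+R@np.array(q)),.095]) for q in((.035,.02),(.035,-.02),(-.035,-.02),(-.035,.02))]
cv2.polylines(i,[np.int32(np.round(P))],True,(0,0,255),1);cv2.imwrite('pics/w8d.png',i)
```

```text
now [ 654.  -107.8  185.3] yaw 63.7 q6 0.30 t 17.9 w 85.7 -> shift [1.000e-02 9.000e-02 1.253e+01] roll 0.2 Z/cm: tool z +down
```

View pics/w8d.png

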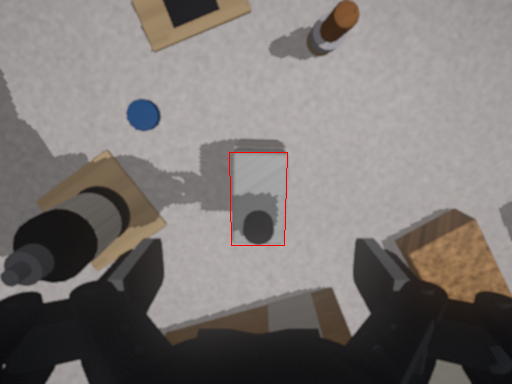

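The tin's top face (231–287, 152–245) coincides with my predicted outline. Descending to grasp.

Request:
{"fn": "play_rows", "kwargs": {"motion": [{"fingers": -1,"translation": [0,0.1,2],"roll": 0},{"fingers": -1,"translation": [0,0.1,5.5],"roll": 0},{"fingers": -1,"translation": [0,0.1,8.5],"roll": 0},{"fingers": -1,"translation": [0,0.1,11],"roll": 0},{"fingers": -1,"translation": [0,0.1,12.2],"roll": 0},{"fingers": -1,"translation": [0,0.1,12.5],"roll": 0},{"fingers": -1,"translation": [0,0.1,12.5],"roll": 0},{"fingers": 1,"translation": [0,0.1,12.5],"roll": 0},{"fingers": 1,"translation": [0,0.1,12.5],"roll": 0},{"fingers": 1,"translation": [0,0.1,12.5],"roll": 0},{"fingers": 1,"translation": [0,0.1,12.5],"roll": 0},{"fingers": 1,"translation": [0,0.1,12.5],"roll": 0},{"fingers": 1,"translation": [0,0.1,12.5],"roll": 0},{"fingers": 1,"translation": [0,0.1,12.5],"roll": 0},{"fingers": 1,"translation": [0,0.1,12.5],"roll": 0}]}}

```text
clock: 19.22
eef_pos: [0.6569, -0.1093, 0.0638]
tool_rot: [0.849, 0.528, 0.001, 0.001]
ft_force: [-0.4, 0.6, 5.3]
grip_width: 0.0395
```

Run:
```python
from h import *
print(bot.get_obs()['ft_force']);go(470,-91.3,170,84.2)
```

```text
[-0.36347797  0.64702776  5.28806668]
now [ 656.9 -109.3   63.8] yaw 63.7 q6 0.29 t 19.2 w 39.5 -> shift [ -6.65 -17.51 -10.69] roll -20.5 Z/cm: tool z +down
```

Request:
{"fn": "play_rows", "kwargs": {"motion": [{"fingers": 1,"translation": [0,0,-1],"roll": 0},{"fingers": 1,"translation": [0,0,-3],"roll": 0},{"fingers": 1,"translation": [0,0,-6],"roll": 0},{"fingers": 1,"translation": [-0.3,-0.7,-9],"roll": 0},{"fingers": 1,"translation": [-0.9,-2.5,-10.7],"roll": -2},{"fingers": 1,"translation": [-1.9,-5,-10.7],"roll": -5},{"fingers": 1,"translation": [-2.9,-7.7,-10.7],"roll": -9},{"fingers": 1,"translation": [-3.9,-10.4,-10.7],"roll": -13},{"fingers": 1,"translation": [-4.9,-13,-10.7],"roll": -17},{"fingers": 1,"translation": [-5.8,-15.2,-10.7],"roll": -20},{"fingers": 1,"translation": [-6.3,-16.7,-10.7],"roll": -20.5},{"fingers": 1,"translation": [-6.6,-17.2,-10.7],"roll": -20.5},{"fingers": 1,"translation": [-6.6,-17.2,-10.7],"roll": -20.5},{"fingers": 1,"translation": [-6.6,-17.2,-10.7],"roll": -20.5},{"fingers": 1,"translation": [-6.6,-17.2,-10.7],"roll": -20.5}]}}

```text
clock: 20.47
eef_pos: [0.4734, -0.0924, 0.169]
tool_rot: [0.742, 0.67, 0.0, 0.001]
ft_force: [0.5, 0.2, -3.6]
grip_width: 0.0396
```

Run:
```python
from h import *
print(bot.get_obs()['ft_force']);go(472.7,-91.6,71,84.2)
c=snap('wrist','w9.png');o=bot.get_obs();e=o['eef_pos'];z=e[2]-.0638
a=np.radians(84.2-90);R=np.array([[np.cos(a),-np.sin(a)],[np.sin(a),np.cos(a)]])
i=c['pixels'][:,:,::-1].copy()
def box(cx,cy,l,w,zz,col):
    P=[proj(c,[*(np.array([cx,cy])+R@np.array(q)),zz]) for q in((l,w),(l,-w),(-l,-w),(-l,w))]
    cv2.polylines(i,[np.int32(np.round(P))],True,col,1)
tc=e[:2]+R@np.array([-.0027,0])
box(.470,-.0913,.037,.022,.006,(0,255,0));box(*tc,.035,.02,z,(0,0,255));box(*tc,.035,.02,z+.095,(0,0,255))
cv2.imwrite('pics/w9d.png',i)
```

```text
[ 0.48900962  0.19728039 -3.60966937]
now [473.4 -92.4 169. ] yaw 84.2 q6 -0.09 t 20.5 w 39.6 -> shift [ 0.08 -0.09  9.8 ] roll -0.0 Z/cm: tool z +down
```

View pics/w9d.png

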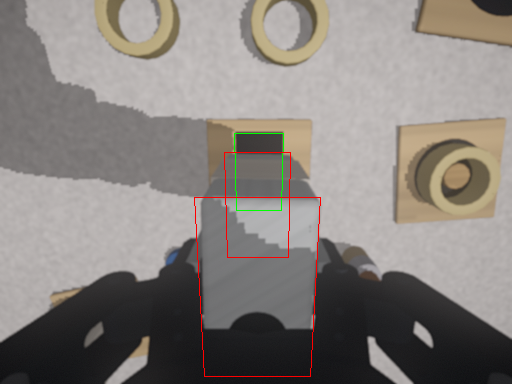

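The green mark outline fits and the tin's near edges (rows ~152 and ~198) match. Lowering it.

Request:
{"fn": "play_rows", "kwargs": {"motion": [{"fingers": 1,"translation": [0.05,0,2],"roll": 0},{"fingers": 1,"translation": [0.05,-0.05,5],"roll": 0},{"fingers": 1,"translation": [0.05,-0.05,7.5],"roll": 0},{"fingers": 1,"translation": [0.05,-0.05,9],"roll": 0},{"fingers": 1,"translation": [0.05,-0.05,9.6],"roll": 0},{"fingers": 1,"translation": [0.05,-0.05,9.9],"roll": 0},{"fingers": 1,"translation": [0.05,-0.05,9.9],"roll": 0},{"fingers": 1,"translation": [0.05,-0.05,9.9],"roll": 0}]}}

```text
clock: 21.18
eef_pos: [0.4731, -0.0918, 0.0705]
tool_rot: [0.742, 0.67, 0.001, 0.001]
ft_force: [0.2, 0.4, -4.0]
grip_width: 0.0396
```

Run:
```python
from h import *
print(bot.get_obs()['ft_force']);go(472.7,-91.6,70,84.2)
```

```text
[ 0.23698372  0.39004316 -3.99597405]
now [473.1 -91.8  70.5] yaw 84.2 q6 -0.09 t 21.2 w 39.6 -> shift [ 0.02 -0.04  0.05] roll 0.0 Z/cm: tool z +down
```

Lower by another 1 mm, release, lift and move clear of the view to look.

Request:
{"fn": "play_rows", "kwargs": {"motion": [{"fingers": 1,"translation": [0,0,0.1],"roll": 0},{"fingers": 1,"translation": [0,0,0.1],"roll": 0},{"fingers": 1,"translation": [0,0,0.1],"roll": 0},{"fingers": -1,"translation": [0,0,0.1],"roll": 0},{"fingers": -1,"translation": [0,0,0.1],"roll": 0},{"fingers": -1,"translation": [0,0,0.1],"roll": 0},{"fingers": -1,"translation": [0,0,0.1],"roll": 0},{"fingers": -1,"translation": [0,0,0],"roll": 0},{"fingers": -1,"translation": [0,0,-0.5],"roll": 0},{"fingers": -1,"translation": [0,0,-2],"roll": 0},{"fingers": -1,"translation": [0,0,-5],"roll": 0},{"fingers": -1,"translation": [0,0,-9],"roll": 0},{"fingers": -1,"translation": [0,0,-13],"roll": 0},{"fingers": -1,"translation": [0,-3,-16],"roll": 0},{"fingers": -1,"translation": [0,-7,-16],"roll": 0},{"fingers": -1,"translation": [0,-11,-16],"roll": 0},{"fingers": -1,"translation": [0,-14,-16],"roll": 0},{"fingers": -1,"translation": [0,-14,-16],"roll": 0},{"fingers": -1,"translation": [0,-14,-16],"roll": 0}]}}

```text
clock: 22.77
eef_pos: [0.3313, -0.0773, 0.2305]
tool_rot: [0.742, 0.67, 0.001, 0.001]
ft_force: [0.4, -0.6, 0.6]
grip_width: 0.0852
```

Run:
```python
from h import *
c=snap('top','top2.png');s=snap('scene','scene2.png');o=bot.get_obs();print(o['eef_pos'],o['clock'])
for nm,k in(('top2',c),('scene2',s)):
    i=cv2.resize(k['pixels'][:,:,::-1],(800,600),interpolation=cv2.INTER_CUBIC)
    def loop(P,col): cv2.polylines(i,[np.int32(np.round([(proj(k,p)+.5)*1.5625-.5 for p in P]))],True,col,1)
    def circ(x,y,r,z,col): loop([[x+r*np.cos(t),y+r*np.sin(t),z] for t in np.linspace(0,6.28,40)],col)
    circ(.622,-.271,.006,.131,(0,0,255));circ(.622,-.271,.028,.006,(0,255,0))
    circ(.6428,.288,.018,.052,(0,0,255));circ(.6428,.288,.018,.006,(0,255,0))
    circ(.4905,.0858,.031,.031,(0,0,255))
    a=np.radians(-5.8);R=np.array([[np.cos(a),-np.sin(a)],[np.sin(a),np.cos(a)]])
    loop([[*(np.array([.470,-.0913])+R@np.array(q)),.101] for q in((.035,.02),(.035,-.02),(-.035,-.02),(-.035,.02))],(0,0,255))
    cv2.imwrite('pics/'+nm+'d.png',i)
```

```text
[ 0.33335303 -0.07766037  0.23049108] 22.8667
```

View pics/top2d.png

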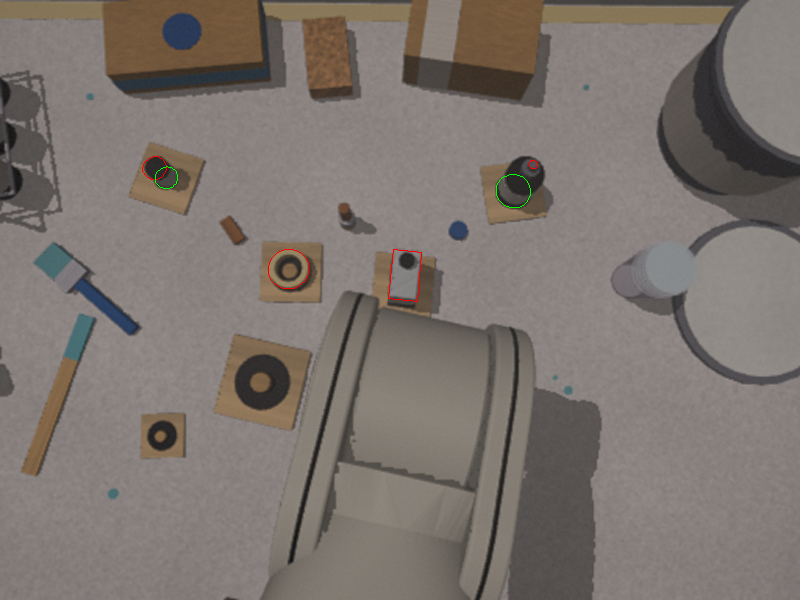

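View pics/scene2d.png

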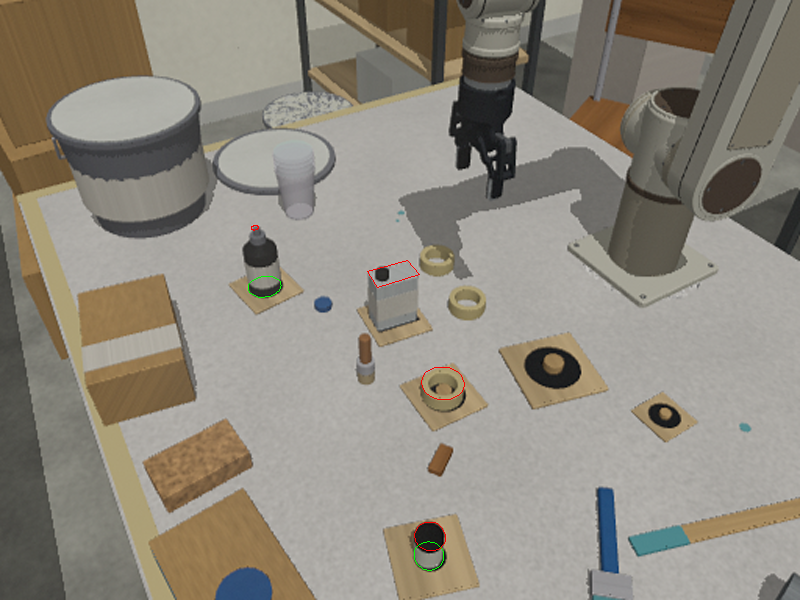

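Both views show all four things upright on their plates, within a few pixels of the drawn target outlines. The brush (346,215) and cups (650,270) are unmoved.

```bash
python3 -c "
from h import *
print(bot.job_done())"
```

```text
the job is handed in; nothing more can be done
None
```

The bottle, jar, tin and tape are each on their marked plates, and the job was handed in at about 23 s of the 109 s allowed.

- **Final check:** with the gripper open and clear of everything, the top and scene pictures show all four objects upright or flat. They lie within about 3 mm of the target outlines I drew from the calibration. The tin lines up with its rectangle, and the tape lies flat over the peg. That 3 mm is judged by eye from the pictures.
- **Bystanders:** the stencil brush and the stack of cups are at the same pixel positions as at the start.
- **Disagreements:**
  - While the bottle was held, the wrist picture gave its offset from the tool axis as anywhere from 3 to 13 mm. I allowed 4 mm, and the picture after release showed it centred.
  - Estimates of the jar's starting position differed by about 6 mm between views, and the grasp worked.
- **Verdict:** no check failed. The hand-in gives no verdict, so I can't confirm the judged result.

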